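# Load the sanitising tray and set the timer by the frame count

## Task

Pick up the aviator frame lying alone on the counter and lay it gently, lenses up, in the empty row of the blue tray. Then turn the timer dial on the sloping console to one click for every spectacle frame now in the tray (the aviator included; round white lens blanks and frames on the grey felt pad do not count), and let go. Leave everything else where it is.

Things in the scene. Friction and masses are not known exactly. Their poses are not given: they have to be found in the camera images.
- aviator: folded aviator frame of brown havana acetate, 146 (x, across the lenses) x 50 (y, +y = brow side) x 23 mm high, 30 g, lenses up; starts on the bare counter between tray and console. Origin mid underside, z up. Rims: 5.6 mm round bars, centre line 20 mm up, y = -27 to +23 mm. Folded temples lie under them: 8 mm bars along x at y = +12, bent tips out at x = 30 to 60, down to y = -17 mm.
- aviator_bridge (a point): good place to grip the aviator: midway between brow bar and bridge, 11 mm to +y of its origin, 20 mm above its underside. It is 18 mm wide along y here (frame y = 2 to 20 mm); the nose gap on the -y side is 32 mm wide at y = 2 mm, wider further out, and open down to the ground. Axes as the aviator's.
- tray: blue enamel tray, 250 (x) x 190 (y) x 18 mm high, walls and floor 4 mm thick, fixed; origin at the centre of its underside, z up. Three rows at x = -78, 0 and +78 mm, each for one frame lying along y. The row at x = -78 mm (nearest the robot) is empty at the start; the others hold a frame or a lens blank each.
- roundframe: folded round wire frame, grey metal, 146 x 54 x 22 mm, lenses up; origin at the middle of its underside. Lies either in a tray row or on the felt pad; it counts if in the tray.
- rectframe: folded black rectangular frame, 146 x 34 x 23 mm, lenses up; origin at the middle of its underside. Lies either in a tray row or on the felt pad; it counts if in the tray.
- blank1: round white lens blank, 70 mm across, 11 mm thick, in a tray row or on the pad; does not count. Origin: centre of underside.
- blank2: second lens blank, the same as the first; does not count.
- pad: grey felt pad, 200 (x) x 190 (y) x 4 mm, fixed, to the right (-y) of the tray; what lies on it is not in the tray. Origin: centre of underside.
- console: off-white timer console, a fixed wedge 230 (x) x 170 (y) x 147 mm high; origin at the centre of its underside, low front to -x. Front 45 mm high, then a flat panel rises at 35 degrees from x = -115 to +30 mm, then a level top. The dial stands on the panel's middle (x = -42.5, y = 0, z = 96 mm), its axis square to the panel, leaning 35 degrees from vertical to -x.
- dial_grip (a point): point on the dial's axis, 28 mm out from the panel, turning with the dial: z out of the panel along the axis, x along the grip bar to its pointer end (white line), y across the bar. Black skirt 48 mm across and 5 mm thick; grip bar 44 mm long, 12 mm thick, from 5 to 36 mm out from the panel.
- dial (a joint): dial angle in rad, 0 = off as found, growing clockwise seen facing the panel. Clicks every 0.45 rad: 0.45 = 1, 0.90 = 2, 1.35 = 3 (the stop). Panel marks: a dash for off, then one, two, three white dots; at 0 the pointer stands 0.675 rad left of straight uphill. Takes up to about 0.15 N m to turn; snaps into the nearest click when let go.
- stand: walnut stand 50 x 170 x 50 mm with four screwdrivers upright in it, to 171 mm high; bystander. Origin: centre of underside.
- cloche: glass cloche jar on a wooden base, 110 mm across, 143 mm high; bystander. Origin: centre of underside.
- heaterpin: steel heater pin, a tapered spike on a disc foot, 44 mm across, 92 mm high; bystander. Origin: centre of underside.
- dish: small steel screw dish, 60 mm across, 18 mm high; bystander. Origin: centre of underside.
Things that resemble listed ones, but are neither listed nor needed, are in the scene too. What is shaped like the rectframe but purple is not meant.

How it is judged:
By the outcome, as a careful person would: the job done as asked, in the order asked, and still so for the second after the job is handed in, with the robot touching nothing.
It also fails if it takes over 51 s, if anything falls off the work surface, if the arm or the gripper's body presses on something with over 40 N, if the wrist force passes 120 N, or if a joint passes its speed limit or range.

## Robot

A 7-joint arm with a two-finger parallel gripper is mounted at the origin on the work surface. World frame = base frame: x ahead of the robot, y to its left, z up, the work surface at z = 0. Lengths are in m, angles in rad, forces in N, time in s.
With the tool pointing down it reaches from about 0.425 to 0.825 m from the base axis. Payload 3.6 kg.
Tool frame: the origin (TCP) lies where the fingers leave the gripper's body, on its centre line; the fingertips stand tips_ahead ahead of it and the grasp point (between the pads) lies 65 mm ahead of it (tips_ahead is the distance from the TCP to the fingertips, in m); z points along the fingers, y is the line along which they close (so a half turn about z gives the same grasp; the last joint's range is limited). The gripper opens to 93 mm and grips with 3 to 60 N. Pads are 15 mm wide; open, the fingers measure 128 mm over their backs; the gripper's body (75 mm by 188 mm) begins 65 mm behind the grasp point.
Start: joints at [1.161, 0.615, -0.013, 1.423, 0.008, 1.103, -0.04], TCP at [0.243, -0.603, 0.303] pointing down, gripper open.
Joint ranges: [-3.12, 3.12], [-0.3, 2.06], [-1.34, 1.32], [0.26, 2.42], [-1.36, 4.5], [0.01, 1.98], [-2.84, 2.84]. Speed limits (rad/s): [2.79, 2.79, 3.14, 3.14, 3.14, 3.14, 3.14].

## Interface

Orientations are given as a unit quaternion [x, y, z, w].
In Python, from rig import * gives the robot as it stands.
- The arm moves only by the tool servo_tool, never from a script. Its argument "plan" is a list of rows, each a list of 7 numbers: the turn, a rotation vector about the world's x, y, z in degrees, then the shift along the world's x, y, z in mm, then the finger opening in mm, from 0 to 93. A call has 1 to 12 rows; each row is the pose to reach, as a shift and turn from the pose commanded when the call began; what a row does not reach only later rows make up. A row lasts 1/10 s, in which the tool goes at most 50 mm and 8.59 degrees, less where a joint would pass 70% of its speed; a pose out of reach is approached as far as the arm can. A call with a gripper value outside its range is refused whole. The fingers move at their own pace and stop on an object; the grip force is fixed at half the most. Time passes only in rows, so rows that repeat a pose let the fingers close. It gives the time, the measured TCP pose, the force, the opening and the grip force at its end, in the units of the state.
- get_state(): the state, without advancing time (a new reading comes with each control period).
- capture(name): name is "side" or "top"; returns (picture, depth): 400x640x3 uint8, red, green, blue; 400x640 float32, m along the optical axis (not along the pixel's ray), 0 where there is no reading.
- camera_params(name): a dict with "fov_y" (degrees; the focal length in pixels is half the picture's height over the tangent of half this angle, whatever the lens; pixels are square), "cx", "cy" (the principal point, pixels), "dist" ([k1, k2, p1, p2, k3] as OpenCV has them; the pictures are not rectified), "R" (3x3) and "t" (3): a world point X has camera coordinates R X + t. Camera axes: x right, y down, z forward; pixel columns grow to the right and rows downward; lengths in m; the calibration is good to about 2 mm. A picture is of the moment at which its call begins. camera_params takes no time and is no camera call.
- close_job(): hands the job in; it is judged then, once.
The state is a dict: "time_s": time; "joint_positions": joint angles; "joint_vel": joint speeds; "joint_efforts": joint torques, N m; "eef_pos": TCP position; "eef_rot": TCP orientation; "force": force on the tool from outside, world axes, zero at the start; "wrist_torque": the same for the moment, N m; "finger_gap": finger opening in m; "finger_force": force on a finger pad.
Only numpy, scipy, OpenCV 4.12 (cv2) and the standard library are available. Lean on these libraries where they do the work, as an engineer would, in place of code of your own. Each camera call takes 0.05 s, during which the arm holds its last target. There are 200 camera calls.

## Working session

There is one attempt and no reset: what is moved stays moved. The work goes in short steps, Python scripts to look and compute and a tool call to move; the robot and the scene stay as the last step left them, time stands still between calls to the robot, and variables do not carry over. Pictures are saved under pics/ and viewed, at most 10 in all, crops included, and the job is handed in when it is done.

Besides the shell and the picture viewer there is one more tool, called after "Emit:" by a JSON object that holds its "fn" and its "kwargs". servo_tool: Moves the arm, as the interface text tells. Its arguments: {"type":"object","properties":{"plan":{"type":"array"}},"required":["plan"]}

```bash
mkdir -p pics; cat > h.py <<'E'
from rig import *
import numpy as np, cv2
def K(n):
    c=camera_params(n); f=200/np.tan(np.radians(c["fov_y"])/2)
    return c,np.array([[f,0,c["cx"]],[0,f,c["cy"]],[0,0,1.]]),np.array(c["dist"],float)
def w(n,u,v,z=None,d=None):
    "pixel -> world, on plane z, or at depth d"
    c,k,D=K(n); R=np.array(c["R"]);t=np.array(c["t"])
    p=cv2.undistortPoints(np.array([[[u,v]]],float),k,D)[0,0]
    r=np.array([p[0],p[1],1.])
    o=-R.T@t; rw=R.T@r
    s=d if z is None else (z-o[2])/rw[2]
    return o+s*rw
def proj(n,X):
    c,k,D=K(n)
    return cv2.projectPoints(np.array(X,float).reshape(-1,3),cv2.Rodrigues(np.array(c["R"]))[0],np.array(c["t"],float),k,D)[0][:,0]
E
python3 - <<'E'
from h import *
for n in("top","side"):
    a,d=capture(n); cv2.imwrite(f"pics/{n}1.png",a[:,:,::-1]); np.savez(f"{n}1.npz",a=a,d=d)
    c=camera_params(n);R=np.array(c["R"]);print(n,c["fov_y"],-R.T@np.array(c["t"]),R.round(2).tolist())
print(get_state())
E
```

```text
top 55.76432256219227 [ 0.23910021 -0.0643869   1.28605174] [[0.03, -1.0, 0.01], [-0.98, -0.03, -0.2], [0.2, -0.0, -0.98]]
side 52.25286100596334 [0.16915804 0.64649635 0.72192137] [[-0.93, -0.38, -0.02], [-0.22, 0.58, -0.79], [0.3, -0.72, -0.62]]
{'time_s': 0.1, 'joint_positions': array([ 1.16050243,  0.61581979, -0.01263083,  1.42469836,  0.00815114,
        1.10342399, -0.04042679]), 'joint_vel': array([ 0.00090058, -0.00157384, -0.00085232, -0.00402756, -0.00038411,
       -0.00221612,  0.00059759]), 'joint_efforts': array([ 1.80336428e-03, -4.60039687e+01,  2.10364130e-01, -1.66243064e+01,
       -6.11232896e-02,  1.69042504e-02,  1.12016005e-04]), 'eef_pos': array([ 0.24320573, -0.60223653,  0.30171189]), 'eef_rot': array([ 9.81636585e-01,  1.90757158e-01, -2.51346427e-04, -1.12144791e-03]), 'force': array([-0.5297767 ,  0.56424407,  0.02743433]), 'wrist_torque': array([ 0.00918336, -0.01179576, -0.02742944]), 'finger_force': 0.0, 'finger_gap': 0.09305245436439519}
```

View pics/top1.png

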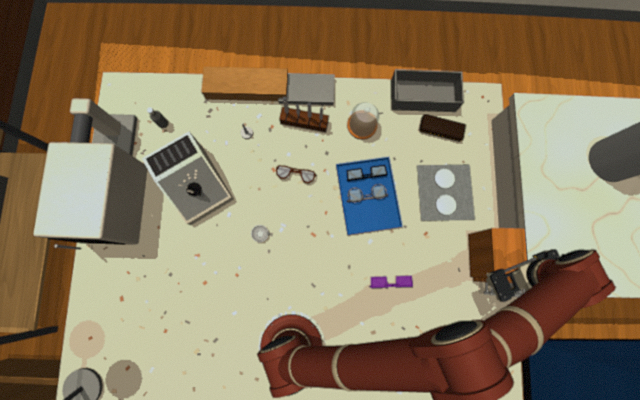

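View pics/side1.png

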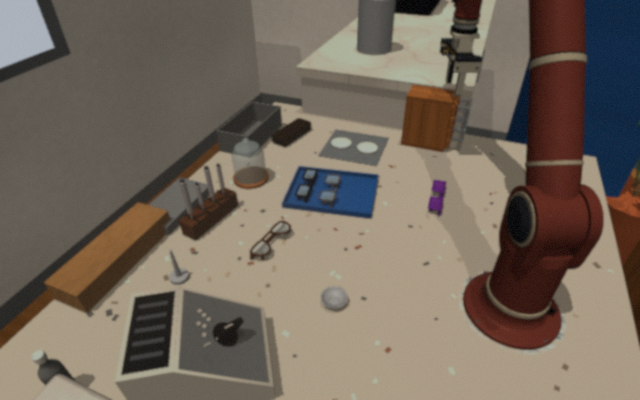

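Top view: the black rectframe (367,173) and the round wire frame (368,194) are in the tray, the near row (~370,220) is empty, and both blanks are on the pad. So with the aviator (295,174) the count is 3. The dial is at (194,189). I'll enlarge the crops next.

```bash
python3 - <<'E'
from h import *
a=np.load("top1.npz")["a"][:,:,::-1]
def crop(u0,v0,wd,h,s): return cv2.resize(a[v0:v0+h,u0:u0+wd],None,fx=s,fy=s,interpolation=cv2.INTER_CUBIC)
cv2.imwrite("pics/c1.png",crop(265,145,145,100,5.5))
cv2.imwrite("pics/c2.png",crop(140,125,100,100,6))
E
```

```text
(no output)
```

View pics/c1.png

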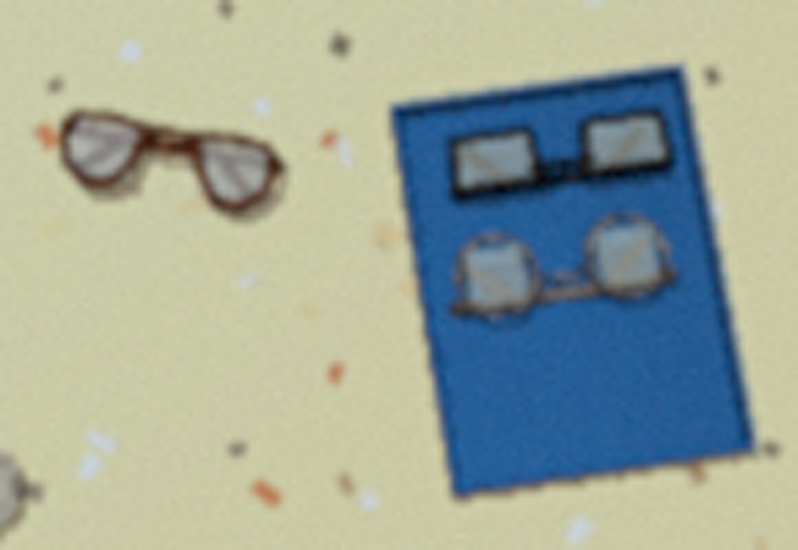

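View pics/c2.png

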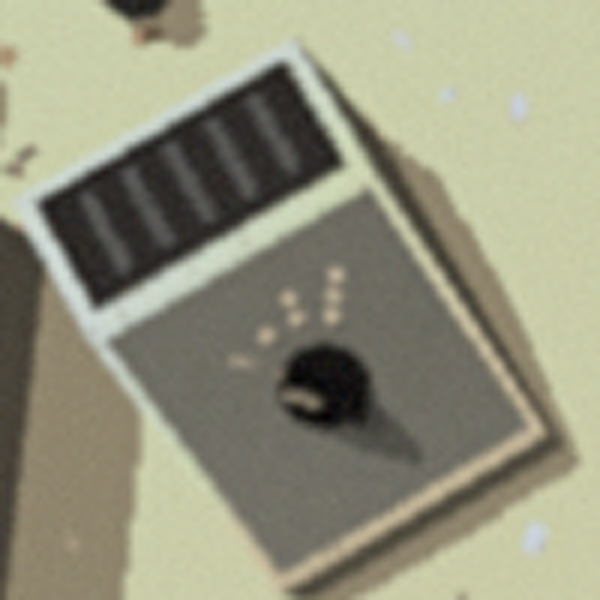

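The crop shows the aviator lying with its brow up-image, the bridge near crop (172,140), and its ends at (61,125) and (284,168). The dial pointer points left to the dash. Next I solve for the poses.

```bash
cat > fit.py <<'E'
from h import *
from scipy.optimize import least_squares
def fit(pts,px,x0,n="top"):
    pts=np.array(pts)/1000.;px=np.array(px,float)
    def T(q):
        c,s=np.cos(q[2]),np.sin(q[2]); return pts@np.array([[c,s,0],[-s,c,0],[0,0,1]])+[q[0],q[1],0]
    r=least_squares(lambda q:(proj(n,T(q))-px).ravel(),x0)
    print("x,y(mm)",(r.x[:2]*1000).round(1),"yaw",np.degrees(r.x[2]).round(2),"res px",r.fun.reshape(-1,2).round(1).tolist()); return r.x
E
python3 - <<'E'
from fit import *
A=lambda p:np.array(p)/5.5+[265,145]-.4
B=lambda p:np.array(p)/6+[140,125]-.4
tr=fit([[125,95,18],[125,-95,18],[-125,-95,18],[-125,95,18]],A([[392,105],[683,68],[753,450],[455,495]]),[.6,-.1,0])
av=fit([[-73,12,20],[73,12,20],[-36,-27,20],[36,-27,20],[0,20,20],[0,2,20]],A([[61,125],[284,168],[97,188],[238,213],[176,130],[170,152]]),[.6,0,-1.57])
co=fit([[115,85,147],[115,-85,147],[30,85,147],[30,-85,147],[-115,85,45],[-115,-85,45]],B([[18,203],[297,42],[97,343],[370,185],[285,585],[547,432]]),[.6,.4,0])
c,s=np.cos(co[2]),np.sin(co[2]);R=np.array([[c,-s,0],[s,c,0],[0,0,1]])
n=np.array([-np.sin(.6109),0,np.cos(.6109)])
for h in (0,5,36):
  P=R@(np.array([-.0425,0,.096])+n*h/1000)+[co[0],co[1],0]; print("dial",h,P.round(4),((proj("top",P)[0]-[140,125]+.4)*6).round(0),proj("side",P)[0].round(1))
print("av side",proj("side",[av[0],av[1],.02]))
print("stand/cloche etc", [w("top",u,v,z).round(3).tolist() for u,v,z in((305,112,.1),(364,115,.14),(247,127,.09),(261,233,.018))])
for q,p in((tr,[-78,0]),(av,[0,11])):
  c,s=np.cos(q[2]),np.sin(q[2]);print("target",(q[:2]*1000+[c*p[0]-s*p[1],s*p[0]+c*p[1]]).round(1))
E
```

```text
x,y(mm) [ 501.8 -246. ] yaw 9.75 res px [[-0.4, -0.1], [0.3, -0.5], [0.7, 0.4], [-0.6, 0.2]]
x,y(mm) [567.7   5.5] yaw -98.46 res px [[0.0, -0.4], [0.9, -1.0], [1.8, 0.7], [-3.3, -0.2], [0.2, 0.1], [0.3, 1.0]]
x,y(mm) [521.2 349.9] yaw 33.87 res px [[-0.5, 0.3], [0.2, -0.2], [-1.4, -0.8], [0.8, -2.4], [0.0, 2.2], [0.9, 0.9]]
dial 0 [0.4859 0.3262 0.096 ] [329. 390.] [226.2 334. ]
dial 5 [0.4835 0.3246 0.1001] [329. 392.] [227.5 332.4]
dial 36 [0.4688 0.3147 0.1255] [330. 410.] [235.5 322. ]
av side [[271.68766672 237.28160287]]
stand/cloche etc [[0.762, -0.021, 0.1], [0.74, -0.214, 0.14], [0.706, 0.171, 0.09], [0.36, 0.114, 0.018]]
target [ 424.9 -259.3]
target [578.6   3.9]
```

```bash
python3 -c "
import rig;print([k for k in dir(rig) if k[0]!='_']);print(getattr(rig,'tips_ahead',None))"
```

```text
['MotionError', 'camera_params', 'capture', 'close_job', 'get_state', 'tips_ahead']
0.0841
```

Emit:
{"fn": "servo_tool", "kwargs": {"plan": [[0,0,59.5,335,606,-20,93],[0,0,59.5,335,606,-20,93],[0,0,59.5,335,606,-20,93],[0,0,59.5,335,606,-20,93],[0,0,59.5,335,606,-20,93],[0,0,59.5,335,606,-20,93],[0,0,59.5,335,606,-20,93],[0,0,59.5,335,606,-20,93],[0,0,59.5,335,606,-20,93],[0,0,59.5,335,606,-20,93],[0,0,59.5,335,606,-20,93],[0,0,59.5,335,606,-20,93]]}}

```text
time_s: 1.3
eef_pos: [0.534, -0.0761, 0.2851]
eef_rot: [0.758, 0.653, -0.0, -0.0]
force: [0.5, -0.7, -0.3]
finger_gap: 0.093
finger_force: 0.0
```

Emit:
{"fn": "servo_tool", "kwargs": {"plan": [[0,0,0,20,35,-20,93],[0,0,0,40,72,-40,93],[0,0,0,40,72,-60,93],[0,0,0,40,72,-80,93],[0,0,0,40,72,-80,93],[0,0,0,40,72,-80,93],[0,0,0,40,72,-80,93]]}}

```text
time_s: 2.0
eef_pos: [0.5741, -0.0061, 0.2065]
eef_rot: [0.758, 0.652, 0.001, 0.001]
force: [0.3, 0.2, 0.7]
finger_gap: 0.0932
finger_force: 0.0
```

```bash
python3 - <<'E'
from h import *
print(get_state()["eef_pos"])
o=[]
for n,(u,v) in(("top",(295,174)),("side",(270,238))):
    a,d=capture(n); np.savez(f"{n}2.npz",a=a,d=d)
    o.append(cv2.resize(a[v-50:v+50,u-40:u+40,::-1],None,fx=5,fy=5,interpolation=cv2.INTER_CUBIC))
cv2.imwrite("pics/c3.png",np.hstack(o))
E
```

```text
[ 0.57412865 -0.00610383  0.20650153]
```

View pics/c3.png

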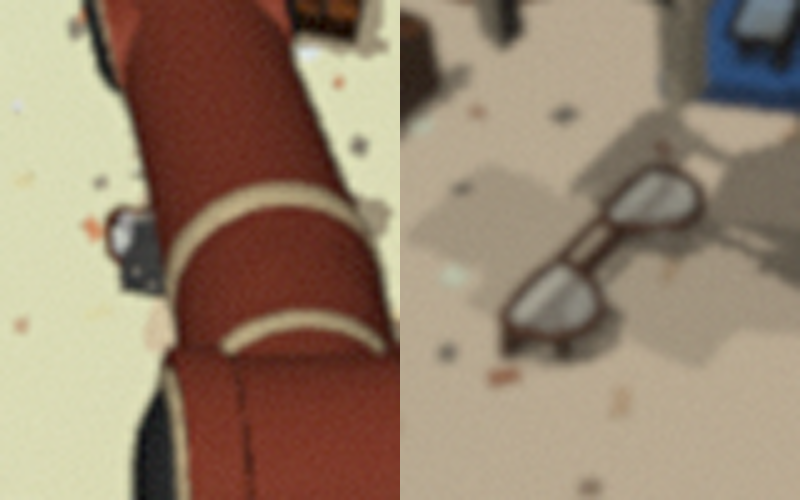

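The side crop (right half) shows the free aviator with its bridge centre at crop (596,243). The top view is blocked by the arm. I'll cross-check the grip point with the side camera.

```bash
python3 - <<'E'
from fit import *
S=lambda u,v:((u-400)/5+230-.4,v/5+188-.4)
print(w("side",*S(596,243),z=.02))
c=fit([[0,11,20],[-73,14,20],[73,12,20]],[S(596,243),S(703,190),S(505,325)],[.57,0,-1.6],"side")
c=fit([[0,11,20],[73,14,20],[-73,12,20]],[S(596,243),S(703,190),S(505,325)],[.57,0,-1.6],"side")
E
```

```text
[0.57628261 0.00465054 0.02      ]
x,y(mm) [581.8   3.7] yaw 72.2 res px [[1.3, 1.1], [0.6, -2.8], [-1.8, 1.2]]
x,y(mm) [558.5  11.6] yaw -109.35 res px [[2.0, 1.6], [0.3, -3.0], [-2.2, 1.0]]
```

Emit:
{"fn": "servo_tool", "kwargs": {"plan": [[0,0,0,3.5,10.5,-30,93],[0,0,0,3.5,10.5,-60,93],[0,0,0,3.5,10.5,-85,93],[0,0,0,3.5,10.5,-103,93],[0,0,0,3.5,10.5,-113,93],[0,0,0,3.5,10.5,-118,93],[0,0,0,3.5,10.5,-118,93],[0,0,0,3.5,10.5,-118,60],[0,0,0,3.5,10.5,-118,40]]}}

```text
time_s: 3.0
eef_pos: [0.5777, 0.0047, 0.0885]
eef_rot: [0.758, 0.653, 0.001, 0.001]
force: [0.3, -0.6, 0.1]
finger_gap: 0.0812
finger_force: 0.0
```

Emit:
{"fn": "servo_tool", "kwargs": {"plan": [[0,0,0,0,0,0,30],[0,0,0,0,0,0,22],[0,0,0,0,0,0,15],[0,0,0,0,0,0,10],[0,0,0,0,0,0,10],[0,0,0,0,0,0,10]]}}

```text
time_s: 3.6
eef_pos: [0.577, 0.0047, 0.0874]
eef_rot: [0.758, 0.653, -0.0, -0.0]
force: [0.2, 0.2, -0.3]
finger_gap: 0.0332
finger_force: 0.0
```

Emit:
{"fn": "servo_tool", "kwargs": {"plan": [[0,0,0,0,0,0,10],[0,0,0,0,0,0,10],[0,0,0,0,0,0,10],[0,0,0,0,0,0,10],[0,0,0,0,0,0,10]]}}

```text
time_s: 4.1
eef_pos: [0.5771, 0.0047, 0.0874]
eef_rot: [0.758, 0.653, 0.0, -0.0]
force: [-0.3, 0.5, 0.2]
finger_gap: 0.0163
finger_force: 30.0
```

Emit:
{"fn": "servo_tool", "kwargs": {"plan": [[0,0,0,0,0,15,10],[0,0,0,0,0,50,10],[0,0,0,0,0,90,10],[0,0,3,-15,-28,100,10],[0,0,7,-37,-68,100,10],[0,0,11,-62,-115,100,10],[0,0,15,-87,-162,100,10],[0,0,18.2,-110,-205,100,10],[0,0,18.2,-130,-241,100,10],[0,0,18.2,-141,-262,100,10],[0,0,18.2,-141,-262,100,10],[0,0,18.2,-141,-262,100,10]]}}

```text
time_s: 5.3
eef_pos: [0.4364, -0.2571, 0.1883]
eef_rot: [0.645, 0.764, 0.0, 0.001]
force: [0.1, 0.3, -0.2]
finger_gap: 0.0163
finger_force: 30.0
```

Emit:
{"fn": "servo_tool", "kwargs": {"plan": [[0,0,0,0,0,-20,10],[0,0,0,0,0,-40,10],[0,0,0,0,0,-50,10],[0,0,0,0,0,-50,10],[0,0,0,0,0,-50,10]]}}

```text
time_s: 5.8
eef_pos: [0.437, -0.2563, 0.1379]
eef_rot: [0.644, 0.765, 0.0, 0.0]
force: [0.3, -0.9, 0.1]
finger_gap: 0.0165
finger_force: 30.0
```

```bash
python3 - <<'E'
from h import *
o=[]
for n,(u,v) in(("top",(370,200)),("side",(335,190))):
    a,d=capture(n)
    o.append(cv2.resize(a[v-55:v+55,u-40:u+40,::-1] if n=="top" else a[v-55:v+55,u-60:u+60,::-1],None,fx=4,fy=4,interpolation=cv2.INTER_CUBIC))
cv2.imwrite("pics/c4.png",np.hstack(o))
E
```

```text
(no output)
```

View pics/c4.png

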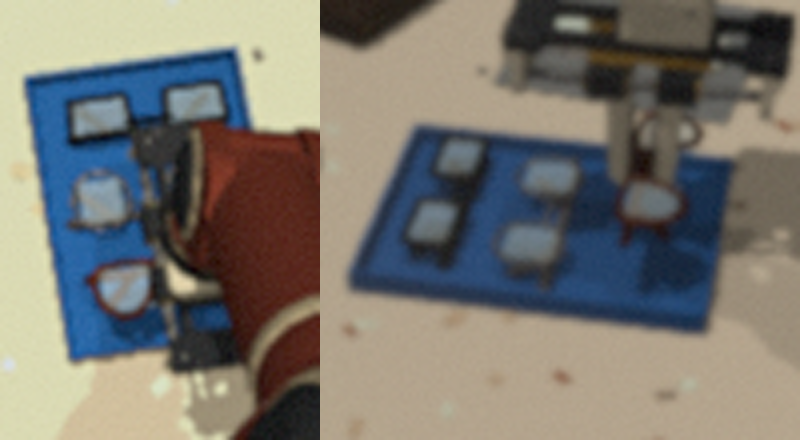

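The frame is level in the gripper over the near row (side crop ~(650,200)), clear of the round frame. Next I lower it.

Emit:
{"fn": "servo_tool", "kwargs": {"plan": [[0,0,0,-1,-1,-15,10],[0,0,0,-1,-1,-28,10],[0,0,0,-1,-1,-36,10],[0,0,0,-1,-1,-41,10],[0,0,0,-1,-1,-44,10],[0,0,0,-1,-1,-45.5,10],[0,0,0,-1,-1,-46,10],[0,0,0,-1,-1,-46,10],[0,0,0,-1,-1,-46,10]]}}

```text
time_s: 6.8
eef_pos: [0.4352, -0.2584, 0.0917]
eef_rot: [0.645, 0.764, 0.0, 0.0]
force: [0.4, 0.6, 0.8]
finger_gap: 0.0164
finger_force: 30.0
```

Emit:
{"fn": "servo_tool", "kwargs": {"plan": [[0,0,0,0,0,-0.5,10],[0,0,0,0,0,-0.5,10],[0,0,0,0,0,-0.5,18],[0,0,0,0,0,-0.5,22],[0,0,0,0,0,-0.5,26],[0,0,0,0,0,-0.5,30],[0,0,0,0,0,-0.5,30],[0,0,0,0,0,-0.5,30],[0,0,0,0,0,-0.5,30]]}}

```text
time_s: 7.7
eef_pos: [0.435, -0.2583, 0.0909]
eef_rot: [0.645, 0.764, -0.0, -0.0]
force: [-0.4, 0.1, 0.2]
finger_gap: 0.03
finger_force: 0.0
```

Emit:
{"fn": "servo_tool", "kwargs": {"plan": [[0,0,0,0,0,5,30],[0,0,0,0,0,20,30],[0,0,0,0,0,50,30],[0,0,0,0,0,90,30],[0,0,0,0,0,140,50],[0,0,0,0,0,180,50],[0,0,0,0,0,180,50],[0,0,0,0,0,180,50]]}}

```text
time_s: 8.5
eef_pos: [0.4349, -0.2584, 0.2719]
eef_rot: [0.645, 0.764, -0.0, 0.001]
force: [-0.5, -0.3, -1.0]
finger_gap: 0.0497
finger_force: 0.0
```

```bash
python3 - <<'E'
from h import *
a,d=capture("side");np.savez("side3.npz",a=a,d=d)
b,_=capture("top")
s=cv2.resize(a[285:400,115:280,::-1],None,fx=3.4,fy=3.4,interpolation=cv2.INTER_CUBIC)
t=cv2.resize(b[150:245,330:410,::-1],None,fx=2.5,fy=2.5,interpolation=cv2.INTER_CUBIC)
t2=cv2.resize(a[155:225,270:390,::-1],None,fx=200/120,fy=200/120,interpolation=cv2.INTER_CUBIC)
col=np.zeros((391,200,3),np.uint8);col[:237]=t[:237];col[240:240+t2.shape[0]]=t2
cv2.imwrite("pics/c5.png",np.hstack([s[:391],col]))
E
```

```text
(no output)
```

View pics/c5.png

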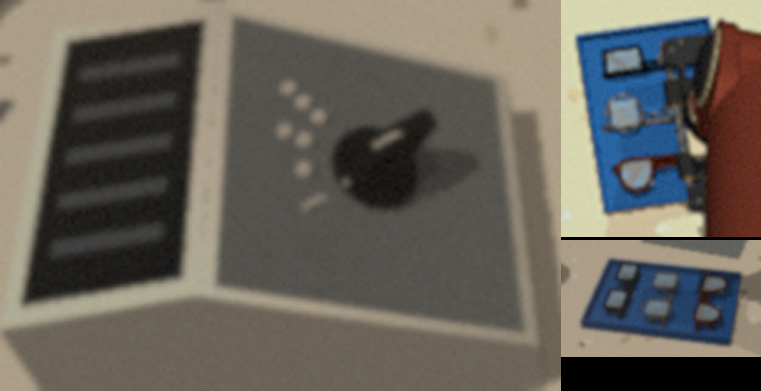

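The aviator lies lenses up in the near row. In the side crop the dial skirt is centred near (375,167), with the pointer at the dash. Next, a joint fit of the console from both views, then the dial pose.

```bash
cat > dial.py <<'E'
from h import *
from scipy.optimize import least_squares
from scipy.spatial.transform import Rotation as Ro
S=lambda p:np.array(p)/3.4+[115,285]-.4
B=lambda p:np.array(p)/6+[140,125]-.4
n=np.array([-np.sin(.6109),0,np.cos(.6109)])
dc=np.array([-42.5,0,96])
P1=[[115,85,147],[115,-85,147],[30,85,147],[30,-85,147],[-115,85,45],[-115,-85,45],dc+5*n]
X1=B([[18,203],[297,42],[97,343],[370,185],[285,585],[547,432],[326,387]])
P2=[[115,85,147],[30,85,147],[-115,85,45],[115,-85,147],[-115,-85,45],dc+5*n]
X2=S([[3,328],[203,294],[533,343],[62,32],[499,75],[376,167]])
def T(q,p):
    R=Ro.from_euler("z",q[2]); return R.apply(np.array(p)/1000.)+[q[0],q[1],0]
f=lambda q:np.r_[(proj("top",T(q,P1))-X1).ravel(),(proj("side",T(q,P2))-X2).ravel()]
r=least_squares(f,[.52,.35,.6],loss="soft_l1")
q=r.x;print(q,np.degrees(q[2]));print(f(q).reshape(-1,2).round(1).tolist())
N=Ro.from_euler("z",q[2]).apply(n)
up=Ro.from_euler("z",q[2]).apply([np.cos(.6109),0,np.sin(.6109)])
xd=Ro.from_rotvec(.675*N).apply(up)
yd=np.cross(N,xd); g=T(q,[dc+28*n])[0]
ty=yd; tz=-N; tx=np.cross(ty,tz)
Rt=Ro.from_matrix(np.c_[tx,ty,tz])
st=get_state();R0=Ro.from_quat(st["eef_rot"])
for k in(65,165):
    t=g+N*k/1000; print("TCP",t.round(4),"shift",((t-st["eef_pos"])*1000).round(1))
print("rotvec",np.degrees((Rt*R0.inv()).as_rotvec()).round(1))
print("tool z tgt",tz.round(3),"turn 77.4 rotvec",(77.4*tz).round(1))
print(st["joint_positions"].round(2), R0.apply([0,1,0]).round(2), ty.round(2))
E
python3 dial.py
```

```text
[0.52282769 0.35095005 0.59324993] 33.99071743476673
[[-0.9, -0.1], [-0.1, -0.7], [-1.7, -1.3], [0.5, -3.0], [-0.2, 1.7], [0.7, 0.3], [0.2, 0.4], [-0.3, 0.6], [-1.1, 0.1], [2.9, 0.1], [-1.9, -0.8], [2.4, -0.2], [1.2, -1.2]]
TCP [0.4434 0.2974 0.1722] shift [  9.3 555.5 -97.7]
TCP [0.3958 0.2653 0.2541] shift [-38.3 523.4 -15.8]
rotvec [-32.  -35.2 146.8]
tool z tgt [ 0.476  0.321 -0.819] turn 77.4 rotvec [ 36.8  24.8 -63.4]
[ 0.85  0.47 -0.51  1.87  0.3   0.88  0.36] [ 0.99  0.17 -0.  ] [-0.86  0.36 -0.36]
```

Emit:
{"fn": "servo_tool", "kwargs": {"plan": [[-1.6,-1.8,7.3,6,26,5,60],[-3.2,-3.5,14.7,12,52,10,60],[-4.8,-5.3,22,18,78,15,60],[-6.4,-7,29.4,22,105,18,60],[-8,-8.8,36.7,26,131,20,60],[-9.6,-10.6,44,29,157,20,60],[-11.2,-12.3,51.4,30,183,20,60],[-12.8,-14.1,58.7,31,209,20,60],[-14.4,-15.8,66,31,235,20,60],[-16,-17.6,73.4,31,262,20,60],[-16,-17.6,73.4,31,262,20,60]]}}

```text
time_s: 9.7
eef_pos: [0.4646, 0.007, 0.2896]
eef_rot: [0.047, 0.981, -0.006, 0.191]
force: [-0.2, 0.6, -0.4]
finger_gap: 0.06
finger_force: 0.0
```

```bash
python3 dial.py | tail -6
```

```text
[[-0.9, -0.1], [-0.1, -0.7], [-1.7, -1.3], [0.5, -3.0], [-0.2, 1.7], [0.7, 0.3], [0.2, 0.4], [-0.3, 0.6], [-1.1, 0.1], [2.9, 0.1], [-1.9, -0.8], [2.4, -0.2], [1.2, -1.2]]
TCP [0.4434 0.2974 0.1722] shift [ -21.2  290.3 -117.4]
TCP [0.3958 0.2653 0.2541] shift [-68.8 258.2 -35.5]
rotvec [-16.  -17.8  72.8]
tool z tgt [ 0.476  0.321 -0.819] turn 77.4 rotvec [ 36.8  24.8 -63.4]
[ 0.5   0.32 -0.76  2.17  0.76  0.47  0.64] [0.09 1.   0.01] [-0.86  0.36 -0.36]
```

Emit:
{"fn": "servo_tool", "kwargs": {"plan": [[-1.6,-1.8,7.3,-4,27,0,60],[-3.2,-3.6,14.6,-8,55,0,60],[-4.8,-5.3,21.8,-12,82,-5,60],[-6.4,-7.1,29.1,-16,110,-10,60],[-8,-8.9,36.4,-20,137,-15,60],[-9.6,-10.7,43.7,-25,164,-20,60],[-11.2,-12.5,51,-30,192,-25,60],[-12.8,-14.2,58.2,-36,220,-35,60],[-14.4,-16,65.5,-45,250,-45,60],[-16,-17.8,72.8,-50,272,-60,60],[-16,-17.8,72.8,-50,272,-65,60],[-16,-17.8,72.8,-50,272,-65,60]]}}

```text
time_s: 10.9
eef_pos: [0.4161, 0.2743, 0.224]
eef_rot: [-0.56, 0.772, -0.012, 0.3]
force: [-0.7, -0.1, -0.6]
finger_gap: 0.0598
finger_force: 0.0
```

```bash
python3 dial.py | tail -5
```

```text
TCP [0.4434 0.2974 0.1722] shift [ 27.2  23.1 -51.8]
TCP [0.3958 0.2653 0.2541] shift [-20.3  -9.   30.1]
rotvec [-0.2 -0.1  0.7]
tool z tgt [ 0.476  0.321 -0.819] turn 77.4 rotvec [ 36.8  24.8 -63.4]
[-0.09  0.51 -0.77  2.32  2.04  0.45  0.2 ] [-0.86  0.37 -0.36] [-0.86  0.36 -0.36]
```

Emit:
{"fn": "servo_tool", "kwargs": {"plan": [[0,0,0.7,5,4,-10,60],[0,0,0.7,11,9,-21,60],[0,0,0.7,17,14,-32,60],[0,0,0.7,22,18.5,-42,60],[0,0,0.7,25,21,-48,60],[0,0,0.7,27,23,-51.5,60],[0,0,0.7,27,23,-51.5,60],[0,0,0.7,27,23,-51.5,60]]}}

```text
time_s: 11.7
eef_pos: [0.4431, 0.2984, 0.1747]
eef_rot: [-0.566, 0.767, -0.01, 0.303]
force: [-0.8, -0.2, 0.2]
finger_gap: 0.0603
finger_force: 0.0
```

```bash
python3 dial.py | tail -5;  python3 - <<'E'
from h import *
a,d=capture("side")
cv2.imwrite("pics/c6.png",cv2.resize(a[255:400,130:330,::-1],None,fx=4,fy=4,interpolation=cv2.INTER_CUBIC))
E
```

```text
TCP [0.4434 0.2974 0.1722] shift [ 0.3 -1.  -2.5]
TCP [0.3958 0.2653 0.2541] shift [-47.3 -33.1  79.4]
rotvec [-0.3  0.1 -0.2]
tool z tgt [ 0.476  0.321 -0.819] turn 77.4 rotvec [ 36.8  24.8 -63.4]
[-0.12  0.68 -0.78  2.28  2.16  0.57  0.14] [-0.86  0.36 -0.36] [-0.86  0.36 -0.36]
```

View pics/c6.png

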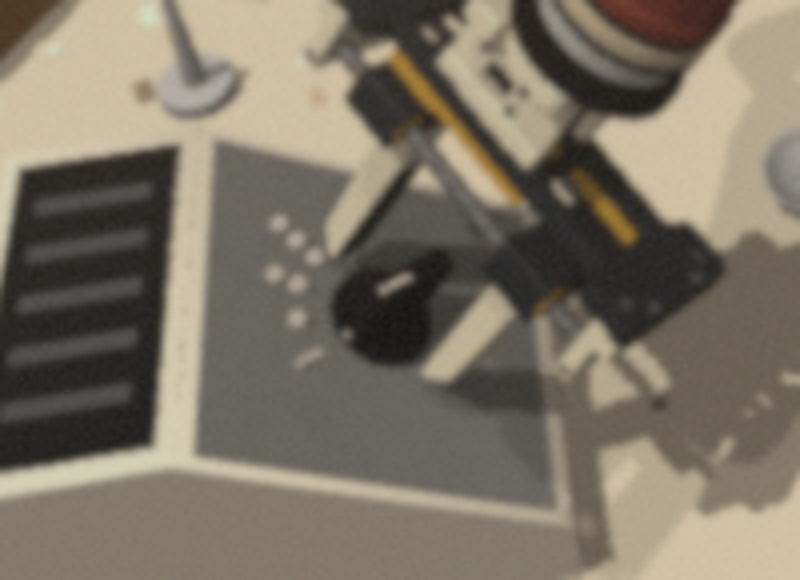

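The fingertips at (335,250) and (435,375) straddle the grip bar symmetrically, just off the panel. Closing now.

Emit:
{"fn": "servo_tool", "kwargs": {"plan": [[0,0,0,0,-0.5,-1,45],[0,0,0,0,-0.5,-1,35],[0,0,0,0,-0.5,-1,28],[0,0,0,0,-0.5,-1,22],[0,0,0,0,-0.5,-1,17],[0,0,0,0,-0.5,-1,14],[0,0,0,0,-0.5,-1,11],[0,0,0,0,-0.5,-1,8],[0,0,0,0,-0.5,-1,8],[0,0,0,0,-0.5,-1,8]]}}

```text
time_s: 12.75
eef_pos: [0.4435, 0.2981, 0.1736]
eef_rot: [-0.566, 0.767, -0.011, 0.303]
force: [1.2, -0.3, 1.6]
finger_gap: 0.0119
finger_force: 30.0
```

Emit:
{"fn": "servo_tool", "kwargs": {"plan": [[2.4,1.6,-4.1,0,0,0,8],[4.8,3.2,-8.2,0,0,0,8],[7.1,4.8,-12.3,0,0,0,8],[9.5,6.4,-16.4,0,0,0,8],[11.9,8,-20.5,0,0,0,8],[14.3,9.6,-24.6,0,0,0,8],[16.7,11.2,-28.7,0,0,0,8],[19,12.8,-32.8,0,0,0,8],[19,12.8,-32.8,0,0,0,8]]}}

```text
time_s: 13.65
eef_pos: [0.4431, 0.2983, 0.1735]
eef_rot: [-0.269, 0.914, 0.092, 0.29]
force: [1.2, 0.0, 1.9]
finger_gap: 0.0118
finger_force: 30.0
```

```bash
python3 dial.py | tail -5; python3 -c "
from rig import *
s=get_state();print(s['force'],s['wrist_torque'])"
```

```text
TCP [0.4434 0.2974 0.1722] shift [ 0.2 -1.  -1.3]
TCP [0.3958 0.2653 0.2541] shift [-47.3 -33.   80.6]
rotvec [-19.3 -12.6  32.6]
tool z tgt [ 0.476  0.321 -0.819] turn 77.4 rotvec [ 36.8  24.8 -63.4]
[-0.02  0.76 -0.97  2.28  2.06  0.71 -0.42] [-0.54  0.84  0.01] [-0.86  0.36 -0.36]
[1.19438007 0.02762755 1.92084537] [-0.1954795   0.09064993 -0.1006904 ]
```

Emit:
{"fn": "servo_tool", "kwargs": {"plan": [[2.4,1.6,-4.1,0,0,0,8],[4.8,3.2,-8.2,0,0,0,8],[7.1,4.8,-12.3,0,0,0,8],[9.5,6.4,-16.4,0,0,0,8],[11.9,8,-20.5,0,0,0,8],[14.3,9.6,-24.6,0,0,0,8],[16.7,11.2,-28.7,0,0,0,8],[17.8,12,-30.7,0,0,0,8],[17.8,12,-30.7,0,0,0,8],[17.8,12,-30.7,0,0,0,8]]}}

```text
time_s: 14.65
eef_pos: [0.443, 0.2987, 0.1736]
eef_rot: [0.038, 0.952, 0.178, 0.246]
force: [0.2, 1.8, -0.1]
finger_gap: 0.0115
finger_force: 30.0
```

```bash
python3 dial.py | tail -5
```

```text
TCP [0.4434 0.2974 0.1722] shift [ 0.4 -1.3 -1.4]
TCP [0.3958 0.2653 0.2541] shift [-47.2 -33.4  80.5]
rotvec [-37.  -24.5  63.2]
tool z tgt [ 0.476  0.321 -0.819] turn 77.4 rotvec [ 36.8  24.8 -63.4]
[ 0.05  0.84 -1.12  2.27  2.    0.84 -0.98] [-0.01  0.93  0.36] [-0.86  0.36 -0.36]
```

Turned 77°. Release, then retreat along the axis.

Emit:
{"fn": "servo_tool", "kwargs": {"plan": [[0,0,0,0,0,0,16],[0,0,0,0,0,0,24],[0,0,0,0,0,0,32],[0,0,0,0,0,0,40],[0,0,0,0,0,0,45],[0,0,0,0,0,0,45]]}}

```text
time_s: 15.25
eef_pos: [0.4431, 0.2981, 0.1734]
eef_rot: [0.04, 0.952, 0.178, 0.245]
force: [0.1, -0.5, -0.1]
finger_gap: 0.0445
finger_force: 0.0
```

Emit:
{"fn": "servo_tool", "kwargs": {"plan": [[0,0,0,-5,-3,8,45],[0,0,0,-10,-6,16,45],[0,0,0,-14,-10,25,45],[0,0,0,-19,-13,33,45],[0,0,0,-24,-16,41,45],[0,0,0,-24,-16,60,45],[0,0,0,-24,-36,90,45],[0,0,0,-24,-76,110,45],[0,0,0,-24,-116,120,45],[0,0,0,-24,-156,120,45],[0,0,0,-24,-156,120,45],[0,0,0,-24,-156,120,45]]}}

```text
time_s: 16.45
eef_pos: [0.419, 0.141, 0.2937]
eef_rot: [0.041, 0.952, 0.177, 0.246]
force: [0.6, 1.0, -0.3]
finger_gap: 0.0453
finger_force: 0.0
```

```bash
python3 - <<'E'
from h import *
a,d=capture("side"); b,_=capture("top")
r=lambda x,f:cv2.resize(x[:,:,::-1],None,fx=f,fy=f,interpolation=cv2.INTER_CUBIC)
l=np.vstack([r(a[285:400,115:280],2.4),r(a[130:260,165:395],396/230)])
R=np.vstack([r(b[60:245,130:410],390/280)])
R=cv2.copyMakeBorder(R,0,max(0,l.shape[0]-R.shape[0]),0,0,cv2.BORDER_CONSTANT)[:l.shape[0]]
cv2.imwrite("pics/c7.png",np.hstack([l,R]))
E
```

```text
(no output)
```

View pics/c7.png

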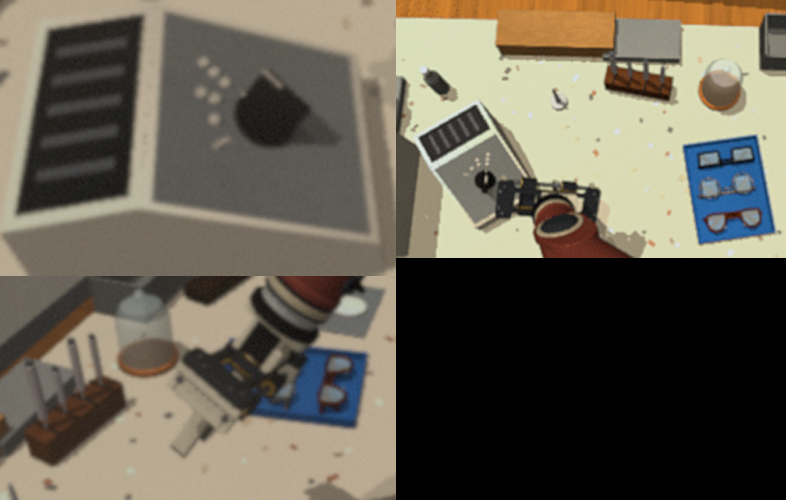

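The pointer in the top-left panel now stands at the three dots. All three frames lie in their tray rows, and everything else looks undisturbed. Handing in.

```bash
python3 -c "
from rig import *
print(close_job())"
```

```text
the job is handed in; nothing more can be done
None
```

The aviator lies lenses up in the near row of the blue tray, the dial is at three clicks for the three frames now there, and the job was handed in at about 16.5 s with the arm clear.

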